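# File the spare tin beside its mate in a packed rack

### The arm

A 7-joint arm with a two-finger parallel gripper is mounted at the origin on a cart in front of the work surface, level with it; the furniture and walls round the work are solid. World frame = base frame: x ahead of the robot, y to its left, z up, the work surface at z = 0. Lengths are in m, angles in rad, forces in N, time in s.
With the tool pointing down it reaches from about 0.4 to 0.85 m from the base axis. Payload 10.4 kg.
Tool frame: the origin (TCP) lies at the very end of the fingers, on their centre line; the grasp point (between the pads) lies robot.grasp_offset behind it (robot.grasp_offset is the distance from the TCP to the grasp point, in m); z points along the fingers, y is the line along which they close (so a half turn about z gives the same grasp; the last joint's range is limited). The gripper opens to 85 mm and grips with 20 to 120 N. Pads are 22 mm wide; open, the fingers measure 114 mm over their backs; the gripper's body (76 mm by 85 mm) begins 54 mm behind the grasp point. The pads swing forward as they close: fully open they stand 13 mm farther back than shut.
Start: joints at [1.234, 0.332, -0.065, 1.46, 0.022, 1.35, -0.088], TCP at [0.193, -0.594, 0.231] pointing down, gripper open.
Joint ranges: [-2.6, 2.6], [-0.5, 2.12], [-1.47, 1.34], [0.16, 2.42], [-1.27, 4.41], [0.06, 2.06], [-2.6, 2.6]. Speed limits (rad/s): [2.22, 2.22, 2.79, 2.79, 3.14, 3.14, 3.14].

### API

Orientations are given as [roll, pitch, yaw] about the fixed x, y, z axes, in that order (R = Rz(yaw) Ry(pitch) Rx(roll)).
In Python, from rig import robot gives the robot as it stands.
- The arm moves only by the tool drive_tool, never from a script. Its arguments are lists of equal length, an entry for each row: "linear": the shift along the tool's x, y, z in m, a list of three; "twist": the turn about the tool's z in rad; "claw": the opening, from 0 (shut) to 1 (fully open). In form: {"linear": [[x, y, z], ...], "twist": [twist, ...], "claw": [claw, ...]}. A call has exactly 10 rows; each row is the pose to reach, as a shift and turn from the pose commanded when the call began, along the tool's axes at that moment; what a row does not reach only later rows make up. A row lasts 1/12 s, in which the tool goes at most 41.7 mm and 7.16 degrees, less where a joint would pass 70% of its speed; a pose out of reach is approached as far as the arm can. A call with a gripper value outside its range is refused whole. The fingers move at their own pace and stop on an object; "force" is the grip in N (left out, the last holds). Time passes only in rows, so rows that repeat a pose let the fingers close, or fill a call up. It gives the time, the measured TCP pose, the force, the opening and the grip force at its end, in the units of the state.
- robot.read_state(): the state, without advancing time (a new reading comes with each control period).
- robot.get_image(name): name is "scene" or "top" or "wrist"; returns a dict with "img" (384x512x3 uint8, blue, green, red), "vfov" (degrees; the focal length in pixels is half the picture's height over the tangent of half this angle, whatever the lens; pixels are square), "cx", "cy" (the principal point, pixels), "R" (3x3) and "t" (3): a world point X has camera coordinates R X + t; the wrist camera has in their place "tool_from_camera" (4x4, takes a point from camera to tool coordinates, whose origin is the TCP and whose axes are the flange's). Camera axes: x right, y down, z forward; pixel columns grow to the right and rows downward; lengths in m; the calibration is good to about 2 mm. A picture is of the moment at which its call begins: read the wrist's pose just before it. There is no depth.
- robot.hand_in(): hands the job in; it is judged then, once.
The state is a dict: "t": time; "joint_pos": joint angles; "joint_velocities": joint speeds; "tau": joint torques, N m; "ee_pos": TCP position; "tool_rot": TCP orientation; "contact_force": force on the tool from outside, world axes, zero at the start; "torque": the same for the moment, N m; "width": finger opening in m; "finger_force": force on a finger pad.
Only numpy, scipy, OpenCV 4.12 (cv2) and the standard library are available. Lean on these libraries where they do the work, as an engineer would, in place of code of your own. Each camera call takes 0.05 s, during which the arm holds its last target. There are 200 camera calls.

### The job

The spare tin standing on the counter belongs in the rack directly beside its mate, the tin with the same ball knob, on either side of it; the row is too closely packed, so first slide the tins apart there until it fits. Do not lift the other tins out of the rack or tip them, stand the spare tin squarely on the rack's floor in line with the row, and leave everything else on the counter where it is.

Things in the scene. Friction and masses are not known exactly. Their poses are not given: they have to be found in the camera images.
- rack: low steel rack, fixed to the counter; origin at the middle of its underside, on the counter; y along the row, x across it. Deck 5 mm thick; 229 mm clear along y (-114.5 to +114.5 mm) between two end cheeks 6 mm thick and 50 mm high; front and back lips 4 mm thick, tops 10 mm above the counter, 55 mm apart, so a tin has 2.5 mm play either way across the row
- rack_deck (a point): middle of the top of the rack's deck. Five tins stand there side by side along y, about 2 to 6 mm apart, with 15 to 18 mm free at each end: room for the spare tin comes only from sliding both sides of the row towards the cheeks (49 mm when all are pushed up). A tin gripped across its depth (x) slides along and pushes the next ones
- tin_flat_mid (a point): centre (half-way up its body) of a plain metal tin in the row, 50 mm deep (x) by 36 mm wide (y, along the row) by 88 mm high without its grip, about 0.13 to 0.25 kg, with a plain flat lid with nothing on it (the tallest tin body, 88 mm). Only slid, never lifted out. Its underside is 44 mm below this point
- tin_disc_mid (a point): centre (half-way up its body) of a plain metal tin in the row, 50 mm deep (x) by 36 mm wide (y, along the row) by 78 mm high without its grip, about 0.13 to 0.25 kg, with a low black disc, 30 mm across and 8 mm high, on its lid. Only slid, never lifted out. Its underside is 39 mm below this point
- tin_mate_mid (a point): centre (half-way up its body) of a plain metal tin in the row, 50 mm deep (x) by 36 mm wide (y, along the row) by 72 mm high without its grip, about 0.13 to 0.25 kg, with one black ball knob, 18 mm across, standing 19 mm above its lid: the mate of the spare tin. Only slid, never lifted out. Its underside is 36 mm below this point
- tin_pegs_mid (a point): centre (half-way up its body) of a plain metal tin in the row, 50 mm deep (x) by 36 mm wide (y, along the row) by 74 mm high without its grip, about 0.13 to 0.25 kg, with two small black pegs, 8 mm thick and 10 mm high, 26 mm apart along x, on its lid. Only slid, never lifted out. Its underside is 37 mm below this point
- tin_bar_mid (a point): centre (half-way up its body) of a plain metal tin in the row, 50 mm deep (x) by 36 mm wide (y, along the row) by 76 mm high without its grip, about 0.13 to 0.25 kg, with a black bar grip, 34 mm long along x, 8 mm wide and 12 mm high, on its lid. Only slid, never lifted out. Its underside is 38 mm below this point
- tin_spare_mid (a point): centre (half-way up its body) of the spare tin, which stands on the counter to the right of the rack: plain metal, 50 mm deep (x) by 36 mm wide (y) by 72 mm high, with one black ball knob, 18 mm across, standing 19 mm above its lid, about 0.13 to 0.25 kg; just like its mate in the row. Its underside is 36 mm below this point
- basket: steel filter basket mouth down, 71 mm across, 26 mm high, between spare tin and rack, near the robot; a bystander, origin at the centre of its underside
- mug: red mug, 58 mm across, 51 mm high, left of the rack; a bystander, origin at the centre of its underside
- spoon: teaspoon, 136 mm long, in front of the rack on the left; a bystander, origin at the centre of its underside
- clock: square timer, 70 x 70 x 18 mm, on the right near the robot; a bystander, origin at the centre of its underside

How it is judged:
At the end, for the whole second after the job is handed in: The spare tin stands on the rack's deck (height within 4 mm, upright within 0.1 rad, in line with the row within 0.25 rad) next to its mate, with no tin between them (centres less than 56 mm apart), and all six tins stand upright on the deck between the lips and the end cheeks (z of tin_flat_mid in the frame of rack between 0.044 and 0.053 m and x of tin_flat_mid in the frame of rack between -0.01 and 0.01 m and y of tin_flat_mid in the frame of rack between -0.115 and 0.115 m and angle between each of tin_flat_mid, tin_disc_mid, tin_mate_mid, tin_pegs_mid, tin_bar_mid, tin_spare_mid's own z axis and vertical below 0.1 rad and z of tin_disc_mid in the frame of rack between 0.039 and 0.048 m and x of tin_disc_mid in the frame of rack between -0.01 and 0.01 m and y of tin_disc_mid in the frame of rack between -0.115 and 0.115 m and z of tin_mate_mid in the frame of rack between 0.036 and 0.045 m and x of tin_mate_mid in the frame of rack between -0.01 and 0.01 m and y of tin_mate_mid in the frame of rack between -0.115 and 0.115 m and z of tin_pegs_mid in the frame of rack between 0.037 and 0.046 m and x of tin_pegs_mid in the frame of rack between -0.01 and 0.01 m and y of tin_pegs_mid in the frame of rack between -0.115 and 0.115 m and z of tin_bar_mid in the frame of rack between 0.038 and 0.047 m and x of tin_bar_mid in the frame of rack between -0.01 and 0.01 m and y of tin_bar_mid in the frame of rack between -0.115 and 0.115 m and z of tin_spare_mid in the frame of rack between 0.036 and 0.045 m and x of tin_spare_mid in the frame of rack between -0.01 and 0.01 m and y of tin_spare_mid in the frame of rack between -0.115 and 0.115 m and horizontal distance between tin_spare_mid and tin_mate_mid below 0.056 m and angle between the x axis of tin_spare_mid and the x axis of rack, either way round below 0.25 rad); the robot touches nothing.
It fails at once if a tin of the row is lifted out of the rack (more than 25 mm) (z of tin_flat_mid in the frame of rack above 0.074 m or z of tin_disc_mid in the frame of rack above 0.069 m or z of tin_mate_mid in the frame of rack above 0.066 m or z of tin_pegs_mid in the frame of rack above 0.067 m or z of tin_bar_mid in the frame of rack above 0.068 m).
It fails at once if a tin is tipped over (more than 0.6 rad) (angle between any of tin_flat_mid, tin_disc_mid, tin_mate_mid, tin_pegs_mid, tin_bar_mid, tin_spare_mid's own z axis and vertical above 0.6 rad).
It fails at once if a bystander (filter basket, mug, teaspoon or timer) is moved by more than 25 mm (distance of any of basket, mug, spoon, clock from where it was at the start of the episode above 0.025 m).
It also fails if it takes over 58 s, if anything falls off the work surface, if the arm or the gripper's body presses on something with over 40 N, if the wrist force passes 120 N, or if a joint passes its speed limit or range.

## Working session

There is one attempt and no reset: what is moved stays moved. The work goes in short steps, Python scripts to look and compute and a tool call to move; the robot and the scene stay as the last step left them, time stands still between calls to the robot, and variables do not carry over. Pictures are saved under pics/ and viewed, at most 10 in all, crops included, and the job is handed in when it is done.

Besides the shell and the picture viewer there is one more tool, called as name(argument=value, ...) on one line, values as JSON. drive_tool: Moves the arm, as the interface text tells. Its arguments: {"type":"object","properties":{"linear":{"type":"array"},"twist":{"type":"array"},"claw":{"type":"array"},"force":{"type":"number"}},"required":["linear","twist","claw"]}

```bash
ls; mkdir -p pics; python3 - <<'E'
from rig import robot
import cv2, numpy as np
s=robot.read_state(); print({k:np.round(v,4) for k,v in s.items()}, robot.grasp_offset)
for n in ("scene","top"):
    d=robot.get_image(n); cv2.imwrite(f"pics/{n}0.png",cv2.resize(d["img"],None,fx=1.5,fy=1.5)); np.savez(f"{n}0.npz",**d)
    print(n,d["vfov"],d["cx"],d["cy"],np.round(d["R"],3).tolist(),np.round(d["t"],3), -np.array(d["R"]).T@d["t"])
d=robot.get_image("wrist"); print(d["tool_from_camera"],d["vfov"])
E
```

```text
pics
{'t': np.float64(0.0), 'joint_pos': array([ 1.2344,  0.3329, -0.0647,  1.4609,  0.0216,  1.3499, -0.0885]), 'joint_velocities': array([ 0.0008,  0.0015,  0.0004, -0.0004,  0.0011,  0.0009,  0.0008]), 'tau': array([ 1.00000e-04, -6.25458e+01,  4.91000e-02, -3.91609e+01,
        1.63000e-02,  9.80000e-03, -0.00000e+00]), 'ee_pos': array([ 0.1928, -0.5941,  0.2305]), 'tool_rot': array([-3.1401e+00,  1.0000e-04,  3.1380e-01]), 'contact_force': array([ 0.7764, -0.3411,  0.0812]), 'torque': array([0.014 , 0.0068, 0.0111]), 'finger_force': np.float64(0.0), 'width': np.float64(0.0855)} 0.0187
scene 49.56337371919131 264.94224560721096 191.94702441670537 [[-0.448, -0.894, -0.013], [-0.34, 0.184, -0.922], [0.827, -0.409, -0.387]] [0.237 0.246 1.037] [-0.66755233  0.59065007  0.63096188]
top 48.433645245682364 254.0120016772813 193.41630684315413 [[-0.003, -1.0, -0.0], [-0.996, 0.003, -0.087], [0.087, 0.0, -0.996]] [-0.019  0.49   1.38 ] [ 0.36705039 -0.01982902  1.41757584]
[[-5.03975456e-04 -9.56434648e-01 -2.91946073e-01  7.38548420e-02]
 [ 9.99999851e-01 -4.20832601e-04 -3.47586452e-04  3.39775507e-04]
 [ 2.09583300e-04 -2.91946205e-01  9.56434718e-01 -1.43337203e-01]
 [ 0.00000000e+00  0.00000000e+00  0.00000000e+00  1.00000000e+00]] 71.76587279632122
```

View pics/scene0.png

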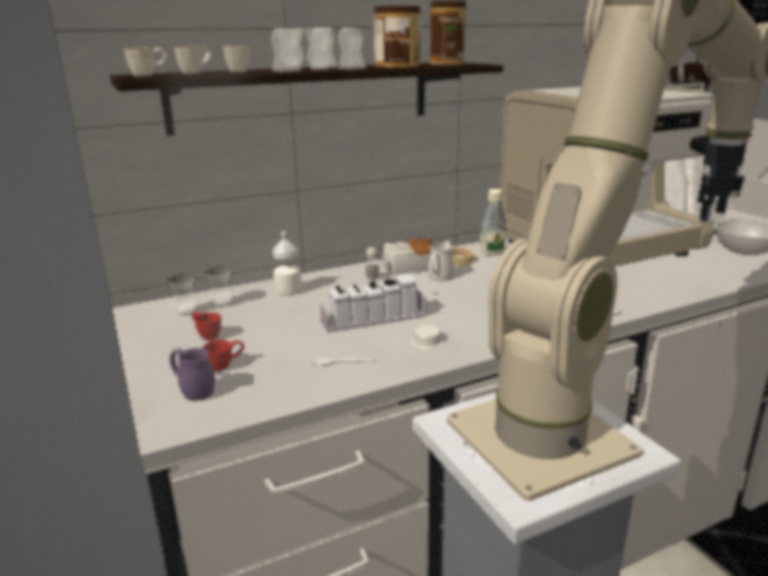

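View pics/top0.png

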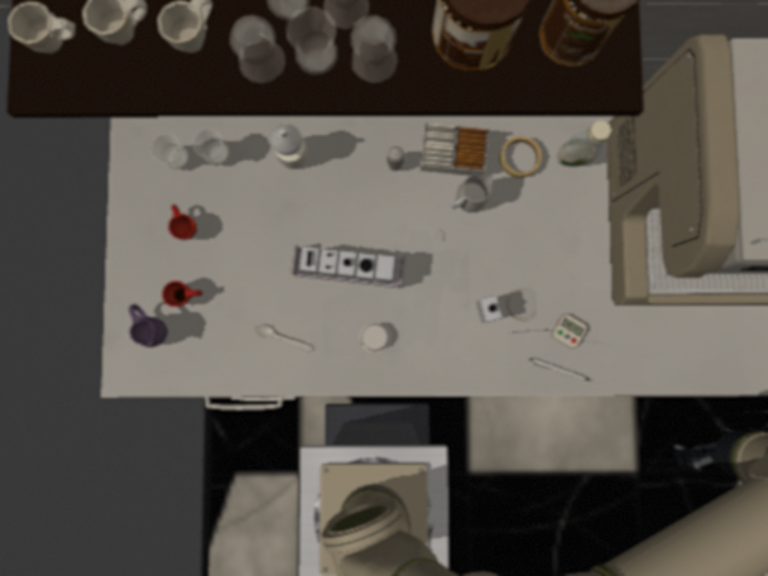

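```bash
cat > h.py <<'E'
import numpy as np, cv2
from rig import robot
from scipy.spatial.transform import Rotation as Ro
def cam(d,st=None):
    f=192/np.tan(np.radians(d["vfov"])/2); K=np.array([[f,0,d["cx"]],[0,f,d["cy"]],[0,0,1]])
    if "tool_from_camera" in d:
        T=np.array(d["tool_from_camera"]); Rt=Ro.from_euler("xyz",st["tool_rot"]).as_matrix()
        return K,Rt@T[:3,:3],Rt@T[:3,3]+st["ee_pos"]
    R=np.array(d["R"]); return K,R.T,-R.T@np.array(d["t"])
def cast(c,uv,z):
    K,R,o=c; uv=np.atleast_2d(uv).astype(float)
    r=np.c_[uv,np.ones(len(uv))]@np.linalg.inv(K).T@R.T
    return o+r*((z-o[2])/r[:,2])[:,None]
def proj(c,X):
    K,R,o=c; p=(np.atleast_2d(X)-o)@R@K.T; return p[:,:2]/p[:,2:]
def tri(c1,u1,c2,u2):  # midpoint of two rays
    def ray(c,u):
        r=c[1]@np.linalg.inv(c[0])@np.r_[u,1.]; return c[2],r/np.linalg.norm(r)
    a,p=ray(c1,u1); b,q=ray(c2,u2)
    s,t=np.linalg.lstsq(np.c_[p,-q],b-a,rcond=None)[0]
    return (a+s*p+b+t*q)/2, np.linalg.norm(a+s*p-b-t*q)
def go(xyz,yaw,cmd=None):  # shift in tool axes and twist for a wanted TCP pose
    s=robot.read_state(); R=Ro.from_euler("xyz",s["tool_rot"]).as_matrix()
    tw=s["tool_rot"][2]-yaw; tw=(tw+np.pi)%(2*np.pi)-np.pi
    print("shift",np.round(R.T@(np.array(xyz)-s["ee_pos"]),4),"twist",round(tw,3))
E
python3 - <<'E'
from h import *
d=dict(np.load("top0.npz")); c=cam(d)
for n,p,z in [("spareknob",(491,307),.085),("bar",(310,258),.09),("mateknob",(348,262),.09),("flat",(386,266),.093),("rackL",(297,262),.05),("rackR",(403,270),.05),("basket",(376,336),.026),("clock",(570,330),.018),("bottle",(472,193),.06)]:
    print(n,np.round(cast(c,np.array(p)/1.5,z)[0],3))
g=d["img"][180:225,310:365]; cv2.imwrite("pics/sp.png",cv2.resize(g,None,fx=10,fy=10,interpolation=cv2.INTER_CUBIC))
E
```

```text
spareknob [ 0.448 -0.249  0.085]
bar [0.551 0.129 0.09 ]
mateknob [0.543 0.049 0.09 ]
flat [ 0.534 -0.03   0.093]
rackL [0.548 0.161 0.05 ]
rackR [ 0.53  -0.067  0.05 ]
basket [ 0.389 -0.009  0.026]
clock [ 0.401 -0.432  0.018]
bottle [ 0.696 -0.217  0.06 ]
```

drive_tool(linear=[[0.02,-0.015,0],[0.055,-0.04,0],[0.09,-0.066,0],[0.125,-0.092,0],[0.16,-0.118,0],[0.195,-0.143,0],[0.23,-0.169,0],[0.265,-0.195,-0.01],[0.3,-0.22,-0.02],[0.32,-0.235,-0.02]], twist=[-0.1,-0.22,-0.34,-0.46,-0.58,-0.7,-0.82,-0.94,-1.06,-1.18], claw=[1,1,1,1,1,1,1,1,1,1])

```text
t: 0.98
ee_pos: [0.4258, -0.2705, 0.2524]
tool_rot: [3.141, 0.001, 1.5]
contact_force: [1.1, -0.6, 0.3]
width: 0.0854
finger_force: 0.0
```

```bash
python3 - <<'E'
from h import *
s=robot.read_state(); d=robot.get_image("wrist"); np.savez("w1.npz",**d,ee_pos=s["ee_pos"],tool_rot=s["tool_rot"])
print(s["t"],s["ee_pos"],s["tool_rot"],s["joint_pos"]); cv2.imwrite("pics/w1.png",cv2.resize(d["img"],None,fx=1.5,fy=1.5))
E
```

```text
0.9833 [ 0.4257609  -0.27045445  0.25238676] [3.14065397e+00 9.53034851e-04 1.49965892e+00] [ 0.90677955  0.08104894 -0.45263413  1.72231801  0.03688008  1.34527696
  0.37609374]
```

View pics/w1.png

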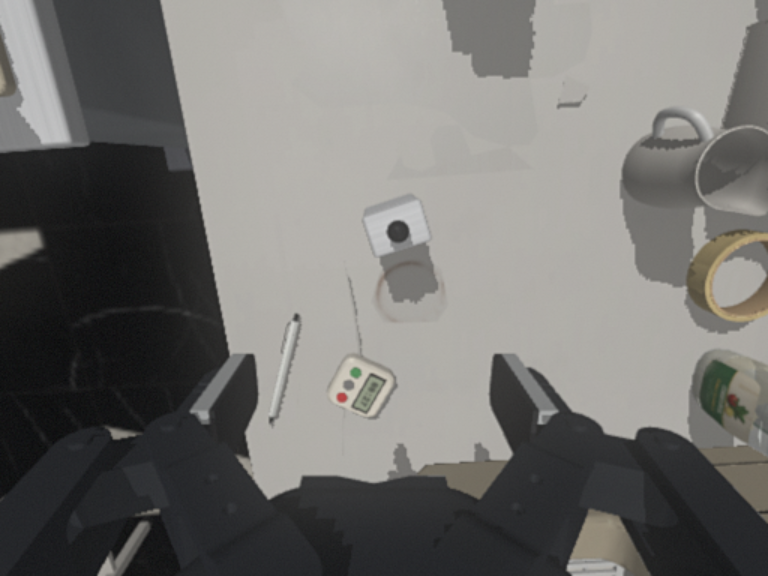

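drive_tool(linear=[[0.02,0.006,0],[0.057,0.016,0],[0.095,0.027,0],[0.133,0.038,0],[0.171,0.049,0],[0.209,0.06,0],[0.247,0.071,0],[0.285,0.082,0],[0.31,0.09,0],[0.32,0.092,0]], twist=[0,0,0,0,0,0,0,0,0,0], claw=[1,1,1,1,1,1,1,1,1,1])

```text
t: 1.87
ee_pos: [0.5415, 0.0443, 0.2511]
tool_rot: [-3.141, -0.002, 1.498]
contact_force: [-0.1, 0.3, 0.1]
width: 0.0856
finger_force: 0.0
```

```bash
python3 - <<'E'
from h import *
s=robot.read_state(); d=robot.get_image("wrist"); np.savez("w2.npz",**d,ee_pos=s["ee_pos"],tool_rot=s["tool_rot"])
print(s["t"],s["ee_pos"],s["tool_rot"],s["joint_pos"])
cv2.imwrite("pics/w2.png",cv2.resize(d["img"][60:340,130:380],None,fx=2,fy=2,interpolation=cv2.INTER_CUBIC))
E
```

```text
1.8667 [0.54154291 0.04432695 0.25111225] [-3.14147024e+00 -1.87379748e-03  1.49842807e+00] [ 0.48086492  0.21250189 -0.73624489  1.61811238  0.14328331  1.36652951
 -0.34563213]
```

View pics/w2.png

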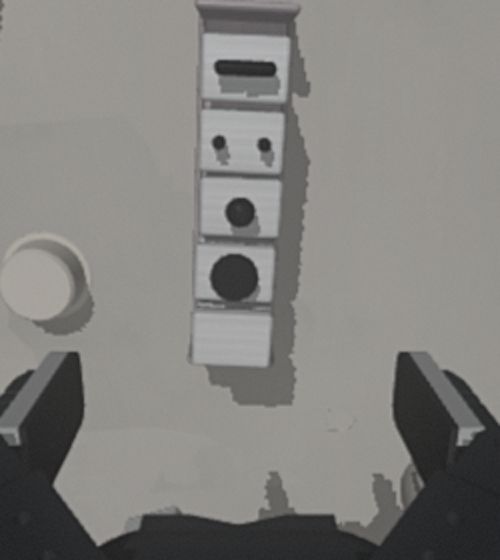

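```bash
cat >> h.py <<'E'
def load(n):
    d=dict(np.load(n)); return d,cam(d,d if "tool_from_camera" in d else None)
def lids(img,c,box,thr,zs=.08,amin=300):
    x0,y0,x1,y1=box; g=cv2.cvtColor(img,cv2.COLOR_BGR2GRAY)[y0:y1,x0:x1]
    m=cv2.morphologyEx((g>thr).astype(np.uint8),cv2.MORPH_OPEN,np.ones((3,3)))
    out=[]
    for k in cv2.findContours(m,cv2.RETR_EXTERNAL,cv2.CHAIN_APPROX_NONE)[0]:
        if cv2.contourArea(k)>amin:
            r=cv2.minAreaRect(k); out.append((np.array(r[0])+[x0,y0],cv2.boxPoints(r)+[x0,y0],cv2.contourArea(k)))
    return sorted(out,key=lambda q:q[0][1])
E
python3 - <<'E'
from h import *
d,c=load("w2.npz")
g=cv2.cvtColor(d["img"],cv2.COLOR_BGR2GRAY)
print(g[70:250:3,252]); print(g[230,220:275])
Z=[.081,.079,.077,.083,.093]
for thr in (150,160,170):
  for q in lids(d["img"],c,(215,65,285,250),thr):
    print(thr,q[0].round(1),q[1].round().tolist(),q[2])
E
```

```text
[ 88  99 101 173 174 178 176  49  50  61 121 117 159 152  97 126 171 171
 172 174 168 173 168 165 165 146  89 169 168 175  47  54  55  51  60 115
  99  93 164 148  51  55  53  54  54  53  63  86  91 152 164 169 167 169
 168 168 168 166 103 105]
[149 148 149 149 148 121 141 160 166 166 166 165 165 166 166 165 167 166
 165 165 165 167 166 166 165 165 165 166 166 166 166 166 165 166 166 165
 166 165 166 168 166 168 169 166 153 117 101 106 105 105 106 105 105 105
 106]
150 [252.4  92.9] [[231.0, 108.0], [232.0, 77.0], [274.0, 78.0], [273.0, 109.0]] 627.5
150 [250.5 130.1] [[230.0, 144.0], [231.0, 115.0], [271.0, 117.0], [270.0, 146.0]] 849.0
150 [249.7 162.9] [[230.0, 176.0], [231.0, 148.0], [270.0, 150.0], [268.0, 177.0]] 701.0
150 [245.3 229.2] [[226.0, 241.0], [227.0, 216.0], [265.0, 217.0], [264.0, 242.0]] 883.5
160 [252.5  92. ] [[232.0, 77.0], [273.0, 77.0], [273.0, 107.0], [232.0, 107.0]] 561.5
160 [250.2 129.8] [[230.0, 143.0], [231.0, 115.0], [271.0, 117.0], [269.0, 145.0]] 755.5
160 [249.5 163. ] [[231.0, 150.0], [268.0, 150.0], [268.0, 176.0], [231.0, 176.0]] 618.0
160 [245.2 229.1] [[227.0, 240.0], [228.0, 216.0], [264.0, 218.0], [263.0, 242.0]] 803.0
170 [252.5  85.5] [[233.0, 78.0], [272.0, 78.0], [272.0, 93.0], [233.0, 93.0]] 368.0
```

```bash
python3 - <<'E'
from h import *
d,c=load("w2.npz")
L=lids(d["img"],c,(215,65,285,250),150)
for n,q,z in zip(["bar","pegs","mate","flat"],L,[.081,.079,.077,.093]):
    p=cast(c,q[1],z); print(n,p.mean(0).round(4),[round(np.linalg.norm(p[i]-p[i-1]),4) for i in range(2)], (p[:,:2].round(4)).tolist())
# dark grips
g=cv2.cvtColor(d["img"],cv2.COLOR_BGR2GRAY)[65:250,215:285]
k=cv2.findContours((g<70).astype(np.uint8),cv2.RETR_EXTERNAL,cv2.CHAIN_APPROX_NONE)[0]
for q in k:
    if cv2.contourArea(q)>8:
        u=np.array(cv2.minAreaRect(q)[0])+[215,65]; print("dark",u,cv2.contourArea(q),cast(c,u,.09)[0].round(4))
d1,c1=load("w1.npz")
print("spare knob",cast(c1,[398/1.5,231/1.5],.082))
E
```

```text
bar [0.5516 0.134  0.081 ] [np.float64(0.047), np.float64(0.0327)] [[0.5266, 0.1201], [0.5305, 0.1526], [0.5758, 0.1481], [0.5733, 0.1155]]
pegs [0.5466 0.0937 0.079 ] [np.float64(0.0478), np.float64(0.0333)] [[0.5209, 0.0801], [0.5256, 0.113], [0.5716, 0.1074], [0.5683, 0.0742]]
mate [0.5429 0.0547 0.077 ] [np.float64(0.0475), np.float64(0.0336)] [[0.5175, 0.0407], [0.522, 0.0741], [0.5677, 0.0688], [0.5646, 0.0353]]
flat [ 0.5316 -0.0251  0.093 ] [np.float64(0.0475), np.float64(0.0342)] [[0.5061, -0.0393], [0.5107, -0.0054], [0.5565, -0.0109], [0.5533, -0.0449]]
dark [246.75 198.25] 389.0 [0.5364 0.0145 0.09  ]
dark [249.5 165.5] 133.5 [0.5426 0.0545 0.09  ]
dark [262.  132.5] 17.5 [0.5594 0.0912 0.09  ]
dark [239. 131.] 18.0 [0.5337 0.0947 0.09  ]
dark [252.46154022  93.80769348] 165.5 [0.5515 0.1329 0.09  ]
spare knob [[ 0.44657572 -0.25018543  0.082     ]]
```

drive_tool(linear=[[0.003,0,0.01],[0.006,0,0.03],[0.01,0.001,0.05],[0.01,0.001,0.07],[0.01,0.001,0.09],[0.01,0.001,0.105],[0.01,0.001,0.115],[0.01,0.001,0.12],[0.01,0.001,0.12],[0.01,0.001,0.12]], twist=[0.01,0.02,0.03,0.04,0.042,0.042,0.042,0.042,0.042,0.042], claw=[1,1,1,1,1,1,1,1,1,1])

```text
t: 2.75
ee_pos: [0.5431, 0.0491, 0.1317]
tool_rot: [3.141, 0.0, 1.451]
contact_force: [0.6, -0.4, 1.3]
width: 0.0853
finger_force: 0.0
```

```bash
python3 - <<'E'
from h import *
s=robot.read_state(); d=robot.get_image("wrist"); np.savez("w3.npz",**d,ee_pos=s["ee_pos"],tool_rot=s["tool_rot"])
print(s["t"],s["ee_pos"],s["tool_rot"],s["joint_pos"])
cv2.imwrite("pics/w3.png",cv2.resize(d["img"],None,fx=1.5,fy=1.5,interpolation=cv2.INTER_CUBIC))
E
```

```text
2.75 [0.54306336 0.0490947  0.13170043] [3.14112887e+00 2.07700112e-04 1.45084765e+00] [ 0.4368836   0.3189685  -0.71219434  1.76642013  0.22790356  1.139882
 -0.46626768]
```

View pics/w3.png

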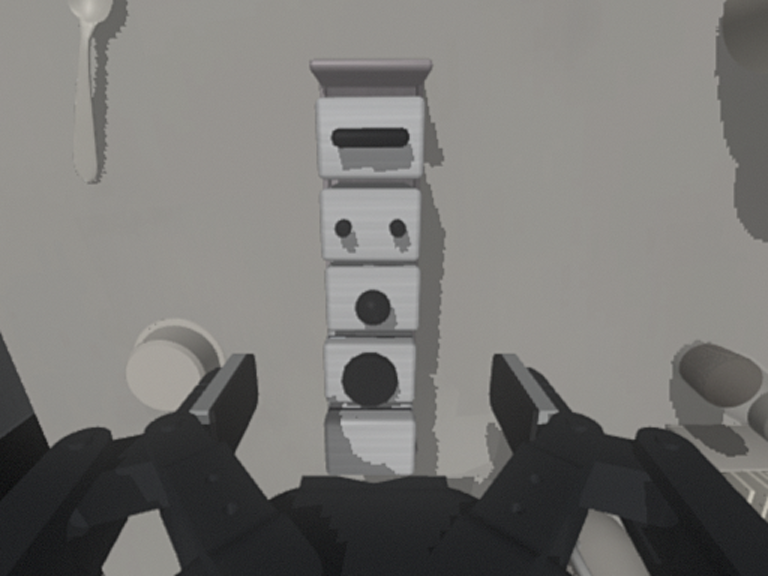

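```bash
python3 - <<'E'
from h import *
d2,c2=load("w2.npz"); d3,c3=load("w3.npz")
def dark(d,box):
    x0,y0,x1,y1=box; g=cv2.cvtColor(d["img"],cv2.COLOR_BGR2GRAY)[y0:y1,x0:x1]; o=[]
    for q in cv2.findContours((g<70).astype(np.uint8),cv2.RETR_EXTERNAL,cv2.CHAIN_APPROX_NONE)[0]:
        if cv2.contourArea(q)>12: o.append(np.array(cv2.minAreaRect(q)[0])+[x0,y0])
    return sorted(o,key=lambda u:(round(u[1]/10),u[0]))
a=dark(d2,(215,65,285,250)); b=dark(d3,(212,75,282,272))
print(len(a),len(b))
for u,v in zip(a,b): print(u.round(1),v.round(1),[np.round(k,4) for k in tri(c2,u,c3,v)])
for n,q,z in zip(["bar","pegs","mate","disc","flat"],lids(d3["img"],c3,(208,60,288,315),150),[.081,.079,.077,.083,.093]):
    print(n,q[0],cast(c3,q[0],z)[0].round(4),q[1].round().tolist())
l3=lids(d3["img"],c3,(208,60,288,315),150); l2=lids(d2["img"],c2,(215,65,285,250),150)
for i in range(3): print("lid tri",[np.round(k,4) for k in tri(c2,l2[i][0],c3,l3[i][0])])
print("cheek top", cast(c3,[[371/1.5,61/1.5]],.05))
go([.543,.0545,.036],1.456)
E
```

```text
5 5
[252.5  93.8] [246.5  92. ] [array([0.5513, 0.1324, 0.0983]), np.float64(0.0003)]
[239. 131.] [228.5 152. ] [array([0.5334, 0.0943, 0.0848]), np.float64(0.0)]
[262.  132.5] [264.5 152. ] [array([0.5596, 0.0902, 0.0785]), np.float64(0.0005)]
[249.5 165.5] [248.5 204.5] [array([0.5428, 0.0541, 0.0884]), np.float64(0.0005)]
[246.8 198.2] [246.3 252.8] [array([0.5363, 0.014 , 0.0887]), np.float64(0.0)]
bar [246.5  90.5] [0.5514 0.1342 0.081 ] [[212.0, 65.0], [281.0, 65.0], [281.0, 116.0], [212.0, 116.0]]
pegs [246.5 148.5] [0.5464 0.0944 0.079 ] [[215.0, 126.0], [278.0, 126.0], [278.0, 171.0], [215.0, 171.0]]
mate [248. 198.] [0.5428 0.0553 0.077 ] [[218.0, 178.0], [278.0, 178.0], [278.0, 218.0], [218.0, 218.0]]
disc [246.  247.5] [0.5363 0.0155 0.083 ] [[217.0, 229.0], [275.0, 229.0], [275.0, 266.0], [217.0, 266.0]]
flat [251.5 297. ] [ 0.536  -0.0245  0.093 ] [[228.0, 280.0], [275.0, 280.0], [275.0, 314.0], [228.0, 314.0]]
lid tri [array([0.5514, 0.1338, 0.0887]), np.float64(0.0002)]
lid tri [array([0.5464, 0.0936, 0.0733]), np.float64(0.0003)]
lid tri [array([0.5428, 0.0545, 0.0747]), np.float64(0.0003)]
cheek top [[0.55631222 0.17115771 0.05      ]]
shift [ 0.0051 -0.0011  0.0961] twist -0.005
```

drive_tool(linear=[[0.003,-0.001,0.01],[0.005,-0.001,0.025],[0.006,-0.001,0.04],[0.006,-0.001,0.055],[0.006,-0.001,0.07],[0.006,-0.001,0.085],[0.006,-0.001,0.096],[0.006,-0.001,0.096],[0.006,-0.001,0.096],[0.006,-0.001,0.096]], twist=[0,0,0,0,0,0,0,0,0,0], claw=[1,1,1,1,1,1,1,1,1,1])

```text
t: 3.63
ee_pos: [0.5432, 0.056, 0.0361]
tool_rot: [3.14, -0.0, 1.452]
contact_force: [-0.4, -0.2, 0.3]
width: 0.0855
finger_force: 0.0
```

Close gently on the mate.

drive_tool(linear=[[0,0,0],[0,0,0],[0,0,0],[0,0,0],[0,0,0],[0,0,0],[0,0,0],[0,0,0],[0,0,0],[0,0,0]], twist=[0,0,0,0,0,0,0,0,0,0], claw=[0.8,0.7,0.6,0.5,0.5,0.5,0.5,0.5,0.5,0.5], force=30)

```text
t: 4.47
ee_pos: [0.543, 0.0557, 0.0359]
tool_rot: [3.141, 0.0, 1.452]
contact_force: [-0.7, 0.1, 6.9]
width: 0.0497
finger_force: 31.1
```

drive_tool(linear=[[0.002,0,0],[0.004,0,0],[0.006,0,0],[0.008,0,0],[0.01,0,0],[0.012,0,0],[0.014,0,0],[0.016,0,0],[0.018,0,0],[0.018,0,0]], twist=[0,0,0,0,0,0,0,0,0,0], claw=[0.5,0.5,0.5,0.5,0.5,0.5,0.5,0.5,0.5,0.5])

```text
t: 5.3
ee_pos: [0.5456, 0.0718, 0.036]
tool_rot: [3.14, 0.002, 1.45]
contact_force: [0.5, -5.5, 6.0]
width: 0.0497
finger_force: 31.2
```

drive_tool(linear=[[0.001,0,0],[0.002,0,0],[0.003,0,0],[0.004,0,0],[0.005,0,0],[0.005,0,0],[0.005,0,0],[0.005,0,0],[0.005,0,0],[0.005,0,0]], twist=[0,0,0,0,0,0,0,0,0,0], claw=[0.5,0.5,0.5,0.5,0.5,0.5,0.5,0.5,0.5,0.5])

```text
t: 6.13
ee_pos: [0.5462, 0.0763, 0.036]
tool_rot: [3.14, 0.003, 1.45]
contact_force: [-0.4, -8.1, 6.9]
width: 0.0496
finger_force: 31.2
```

drive_tool(linear=[[0.001,0,0],[0.002,0,0],[0.003,0,0],[0.003,0,0],[0.003,0,0],[0.003,0,0],[0.003,0,0],[0.003,0,0],[0.003,0,0],[0.003,0,0]], twist=[0,0,0,0,0,0,0,0,0,0], claw=[0.5,0.5,0.5,0.5,0.5,0.5,0.5,0.5,0.5,0.5])

```text
t: 6.97
ee_pos: [0.5466, 0.0793, 0.036]
tool_rot: [3.14, 0.003, 1.45]
contact_force: [-0.6, -6.9, 6.5]
width: 0.0497
finger_force: 31.3
```

drive_tool(linear=[[0,0,0],[0,0,0],[0,0,0],[0,0,0],[0,0,-0.02],[0,0,-0.045],[-0.01,-0.001,-0.07],[-0.025,-0.003,-0.09],[-0.045,-0.004,-0.095],[-0.065,-0.004,-0.095]], twist=[0,0,0,0,0,0,0,0,0,0], claw=[0.6,0.8,1,1,1,1,1,1,1,1])

```text
t: 7.8
ee_pos: [0.5347, 0.0177, 0.1323]
tool_rot: [3.138, -0.0, 1.453]
contact_force: [0.2, 0.5, -0.2]
width: 0.0853
finger_force: 0.0
```

```bash
python3 - <<'E'
from h import *
s=robot.read_state(); d=robot.get_image("wrist"); np.savez("w4.npz",**d,ee_pos=s["ee_pos"],tool_rot=s["tool_rot"]); c=cam(d,s)
print(s["t"],s["ee_pos"],s["tool_rot"],s["joint_pos"])
for q in lids(d["img"],c,(195,0,300,310),150): print(q[0].round(1),q[2],cast(c,q[0],.079)[0].round(4),q[1].round().tolist())
cv2.imwrite("pics/w4.png",cv2.resize(d["img"],None,fx=1.2,fy=1.2))
E
```

```text
7.8 [0.53472535 0.01770958 0.13228465] [ 3.13845319e+00 -2.95178196e-04  1.45345969e+00] [ 0.49569726  0.2901396  -0.70429389  1.79441425  0.20713577  1.1287345
 -0.39402492]
[272.  20.] 351.0 [0.5645 0.1437 0.079 ] [[253.0, 0.0], [291.0, 0.0], [291.0, 40.0], [253.0, 40.0]]
[233.  20.] 530.5 [0.5394 0.1467 0.079 ] [[217.0, 0.0], [248.0, -1.0], [249.0, 40.0], [218.0, 41.0]]
[253.5  72. ] 3457.5 [0.5491 0.1142 0.079 ] [[219.0, 46.0], [288.0, 46.0], [288.0, 98.0], [219.0, 98.0]]
[254.5 126. ] 2039.0 [0.5458 0.0784 0.079 ] [[222.0, 103.0], [287.0, 103.0], [287.0, 149.0], [222.0, 149.0]]
[252. 211.] 1064.5 [0.5365 0.0132 0.079 ] [[222.0, 191.0], [282.0, 191.0], [282.0, 231.0], [222.0, 231.0]]
[251.5 263. ] 2195.5 [ 0.5307 -0.0336  0.079 ] [[222.0, 244.0], [281.0, 244.0], [281.0, 282.0], [222.0, 282.0]]
[284. 283.] 345.5 [ 0.5564 -0.0567  0.079 ] [[269.0, 257.0], [299.0, 257.0], [299.0, 309.0], [269.0, 309.0]]
```

View pics/w4.png

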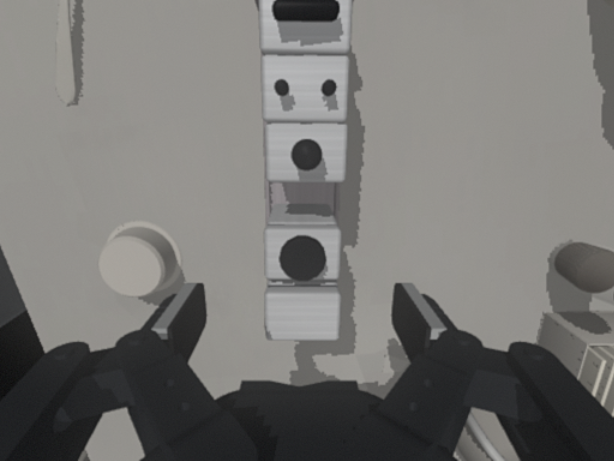

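drive_tool(linear=[[-0.002,0.001,0.015],[-0.003,0.001,0.035],[-0.003,0.001,0.055],[-0.003,0.001,0.075],[-0.003,0.001,0.09],[-0.003,0.001,0.096],[-0.003,0.001,0.096],[-0.003,0.001,0.096],[-0.003,0.001,0.096],[-0.003,0.001,0.096]], twist=[0,0,0,0,0,0,0,0,0,0], claw=[1,1,1,1,1,1,1,0.9,0.7,0.5])

```text
t: 8.68
ee_pos: [0.5354, 0.0145, 0.0354]
tool_rot: [3.14, -0.0, 1.452]
contact_force: [-0.2, 0.6, 0.1]
width: 0.0541
finger_force: 0.0
```

drive_tool(linear=[[0,0,0],[0,0,0],[0,0,0],[0,0,0],[-0.002,0,0],[-0.004,0,0],[-0.006,0,0],[-0.008,0,0],[-0.01,0,0],[-0.012,0,0]], twist=[0,0,0,0,0,0,0,0,0,0], claw=[0.5,0.5,0.5,0.5,0.5,0.5,0.5,0.5,0.5,0.5])

```text
t: 9.52
ee_pos: [0.5344, 0.0043, 0.0355]
tool_rot: [3.139, -0.002, 1.453]
contact_force: [0.9, 6.0, 5.2]
width: 0.0502
finger_force: 32.1
```

drive_tool(linear=[[-0.002,0,0],[-0.004,0,0],[-0.006,0,0],[-0.007,0,0],[-0.007,0,0],[-0.007,0,0],[-0.007,0,0],[-0.007,0,0],[-0.007,0,0],[-0.007,0,0]], twist=[0,0,0,0,0,0,0,0,0,0], claw=[0.5,0.5,0.5,0.5,0.5,0.5,0.5,0.5,0.5,0.5])

```text
t: 10.35
ee_pos: [0.5335, -0.0029, 0.0355]
tool_rot: [3.139, -0.002, 1.453]
contact_force: [0.6, 5.4, 5.9]
width: 0.0498
finger_force: 32.1
```

drive_tool(linear=[[0,0,0],[0,0,0],[0,0,0],[0,0,0],[0,0,-0.02],[0.01,0,-0.05],[0.02,0,-0.085],[0.03,0,-0.12],[0.04,0,-0.14],[0.04,0,-0.14]], twist=[0,0,0,0,0,0,0,0,0,0], claw=[0.6,0.8,1,1,1,1,1,1,1,1])

```text
t: 11.18
ee_pos: [0.5394, 0.0378, 0.1792]
tool_rot: [3.134, -0.001, 1.454]
contact_force: [-0.1, 0.4, -0.2]
width: 0.0856
finger_force: 0.0
```

```bash
python3 - <<'E'
from h import *
s=robot.read_state(); d=robot.get_image("wrist"); np.savez("w5.npz",**d,ee_pos=s["ee_pos"],tool_rot=s["tool_rot"]); c=cam(d,s)
print(s["t"],s["ee_pos"],s["tool_rot"])
for q,z in zip(lids(d["img"],c,(205,60,290,310),150),[.081,.079,.077,.083,.083,.083,.093]): print(q[0].round(1),q[2],cast(c,q[0],z)[0].round(4),q[1].round().tolist(), cast(c,q[1],z)[:,1].round(4))
cv2.imwrite("pics/w5.png",cv2.resize(d["img"],None,fx=1.2,fy=1.2))
go([.447,-.25,.18],1.6)
E
```

```text
11.1833 [0.5393619  0.03781601 0.17917263] [ 3.13445430e+00 -1.24177977e-03  1.45407440e+00]
[249.5 104.5] 1999.0 [0.5492 0.1143 0.081 ] [[223.0, 85.0], [276.0, 85.0], [276.0, 124.0], [223.0, 124.0]] [0.1326 0.1273 0.0952 0.1007]
[250.5 145.5] 1218.0 [0.546  0.0787 0.079 ] [[225.0, 128.0], [276.0, 128.0], [276.0, 163.0], [225.0, 163.0]] [0.0969 0.0916 0.0598 0.0654]
[247. 229.] 598.0 [ 0.5328 -0.0048  0.077 ] [[224.0, 214.0], [270.0, 214.0], [270.0, 244.0], [224.0, 244.0]] [ 0.0142  0.0087 -0.0245 -0.0187]
[248.5 266.5] 1257.0 [ 0.5296 -0.0443  0.083 ] [[225.0, 252.0], [272.0, 252.0], [272.0, 281.0], [225.0, 281.0]] [-0.0247 -0.0304 -0.0648 -0.0587]
shift [-0.2951 -0.0571 -0.0038] twist -0.147
```

View pics/w5.png

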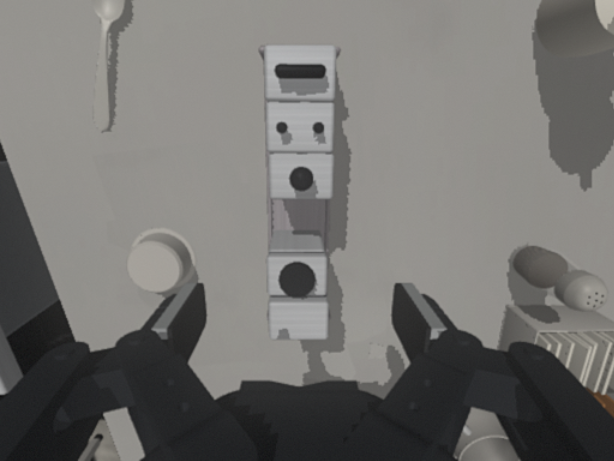

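drive_tool(linear=[[-0.02,-0.004,0],[-0.055,-0.011,0],[-0.09,-0.018,0],[-0.125,-0.025,0],[-0.16,-0.032,0],[-0.195,-0.039,0],[-0.23,-0.046,0],[-0.265,-0.053,0],[-0.29,-0.057,0],[-0.295,-0.057,0]], twist=[-0.02,-0.04,-0.06,-0.08,-0.1,-0.12,-0.14,-0.147,-0.147,-0.147], claw=[1,1,1,1,1,1,1,1,1,1])

```text
t: 12.07
ee_pos: [0.442, -0.2564, 0.1727]
tool_rot: [-3.139, 0.0, 1.591]
contact_force: [0.2, -0.3, 0.2]
width: 0.0854
finger_force: 0.0
```

```bash
python3 - <<'E'
from h import *
s=robot.read_state(); d=robot.get_image("wrist"); np.savez("w6.npz",**d,ee_pos=s["ee_pos"],tool_rot=s["tool_rot"]); c=cam(d,s)
print(s["t"],s["ee_pos"],s["tool_rot"])
g=cv2.cvtColor(d["img"],cv2.COLOR_BGR2GRAY)
u=proj(c,[[.447,-.25,.072]])[0]; print(u)
x,y=u.astype(int); cv2.imwrite("pics/w6.png",cv2.resize(d["img"][y-70:y+70,x-80:x+80],None,fx=4,fy=4,interpolation=cv2.INTER_CUBIC)); print("crop",x-80,y-70)
print(g[y-45:y+45:3,x-15], g[y+10,x-50:x+50:3])
E
```

```text
12.0667 [ 0.44202394 -0.25638385  0.17265743] [-3.13856093e+00  4.25941458e-04  1.59116398e+00]
[255.01146745 182.33175307]
crop 175 112
[154 153 154 153 154 153 143 133 134 148 162 170 171 175 171 175 169 172
 171 168 169 169 118 152 146 123 114 133 142 144] [153 153 151 153 152 153 154 154 153 157 171 170 169 170 127  51  54  56
  52 112 118 168 166 165 167 160 145 151 151 151 152 152 151 151]
```

View pics/w6.png

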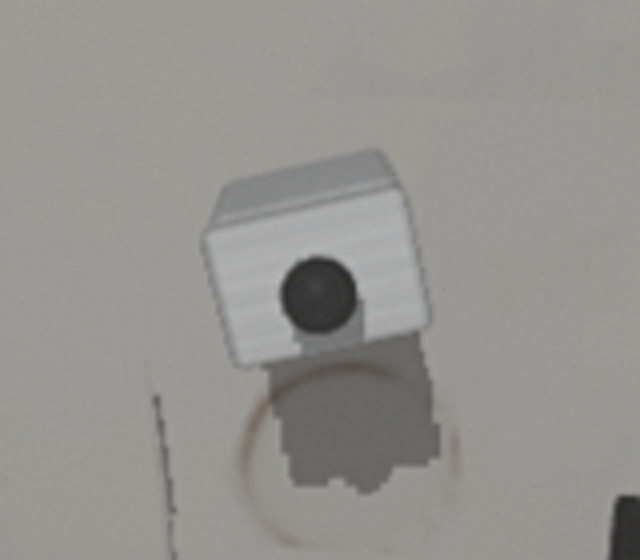

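```bash
python3 - <<'E'
from h import *
d1,c1=load("w1.npz"); d,c=load("w6.npz")
def knob(d,u):
    x,y=u; g=cv2.cvtColor(d["img"],cv2.COLOR_BGR2GRAY)[y-25:y+25,x-25:x+25]
    q=max(cv2.findContours((g<75).astype(np.uint8),cv2.RETR_EXTERNAL,cv2.CHAIN_APPROX_NONE)[0],key=cv2.contourArea)
    return np.array(cv2.minEnclosingCircle(q)[0])+[x-25,y-25]
k1,k=knob(d1,(265,154)),knob(d,(255,186)); print(k1,k,tri(c1,k1,c,k))
u=np.array([[204,234],[405,188],[428,326],[238,367]])/4+[175,112]
p=cast(c,u,.072); m=p.mean(0); v=p[1]+p[2]-p[0]-p[3]; w=p[0]+p[1]-p[2]-p[3]
print(m.round(4), "yaw x",np.arctan2(v[1],v[0]),np.arctan2(-w[0],w[1]),np.linalg.norm(v)/2,np.linalg.norm(w)/2)
yaw=(np.arctan2(v[1],v[0])+np.arctan2(-w[0],w[1]))/2
go([m[0],m[1],.031],yaw+np.pi/2)
E
```

```text
[265. 154.] [254.4285717 185.5      ] (array([ 0.44620788, -0.25006545,  0.08261295]), np.float64(0.00011790550569314088))
[ 0.4466 -0.2497  0.072 ] yaw x 0.24755958327020217 0.22670515782880246 0.04772484680042824 0.03419327279475135
shift [0.0049 0.004  0.1417] twist -0.215
```

drive_tool(linear=[[0.002,0.002,0.0],[0.005,0.004,0.01],[0.005,0.004,0.03],[0.005,0.004,0.055],[0.005,0.004,0.08],[0.005,0.004,0.105],[0.005,0.004,0.125],[0.005,0.004,0.138],[0.005,0.004,0.141],[0.005,0.004,0.141]], twist=[-0.08,-0.16,-0.215,-0.215,-0.215,-0.215,-0.215,-0.215,-0.215,-0.215], claw=[1,1,1,1,1,1,1,1,1,1])

```text
t: 12.95
ee_pos: [0.4487, -0.2444, 0.0321]
tool_rot: [-3.14, -0.002, 1.815]
contact_force: [-0.0, -0.7, -0.3]
width: 0.0854
finger_force: 0.0
```

drive_tool(linear=[[0,0,0],[0,0,0],[0,0,0],[0,0,0],[0,0,0],[0,0,0],[0,0,0],[0,0,0],[0,0,0],[0,0,0]], twist=[0,0,0,0,0,0,0,0,0,0], claw=[0.8,0.65,0.5,0.5,0.5,0.5,0.5,0.5,0.5,0.5], force=40)

```text
t: 13.78
ee_pos: [0.4499, -0.2462, 0.0344]
tool_rot: [3.141, 0.001, 1.814]
contact_force: [-1.6, 1.7, 6.0]
width: 0.0501
finger_force: 42.7
```

drive_tool(linear=[[0,0,-0.01],[0,0,-0.025],[0,0,-0.045],[0,0,-0.065],[0,0,-0.085],[0,0,-0.105],[0,0,-0.125],[0,0,-0.14],[0,0,-0.15],[0,0,-0.15]], twist=[0,0,0,0,0,0,0,0,0,0], claw=[0.5,0.5,0.5,0.5,0.5,0.5,0.5,0.5,0.5,0.5])

```text
t: 14.62
ee_pos: [0.4503, -0.2461, 0.1858]
tool_rot: [3.139, 0.003, 1.814]
contact_force: [0.3, -0.3, -1.7]
width: 0.0498
finger_force: 42.0
```

```bash
python3 - <<'E'
from h import *
s=robot.read_state(); d=robot.get_image("wrist"); np.savez("w7.npz",**d,ee_pos=s["ee_pos"],tool_rot=s["tool_rot"]); c=cam(d,s)
print(s["t"],s["ee_pos"],s["tool_rot"],s["contact_force"],s["finger_force"],s["width"])
K=c[0]; T=np.array(d["tool_from_camera"])
ct=(K,T[:3,:3],T[:3,3])
for x in (-.018,0,.018): print(x,proj(ct,[[x,-.025,-.038],[x,.025,-.038],[x,0,-.048]]).round())
cv2.imwrite("pics/w7.png",cv2.resize(d["img"][150:350,150:350],None,fx=3,fy=3,interpolation=cv2.INTER_CUBIC))
go([.5395,.0375,.185],1.456)
E
```

```text
14.6167 [ 0.4503308  -0.24611531  0.18579356] [3.13916843e+00 2.79719504e-03 1.81390607e+00] [ 0.29850817 -0.34631904 -1.66488227] 41.96792721748352 0.049767690477378994
-0.018 [[198. 308.]
 [302. 308.]
 [250. 325.]]
0 [[196. 276.]
 [304. 276.]
 [250. 290.]]
0.018 [[193. 241.]
 [307. 241.]
 [250. 253.]]
shift [ 0.2535  0.1553 -0.001 ] twist 0.358
```

View pics/w7.png

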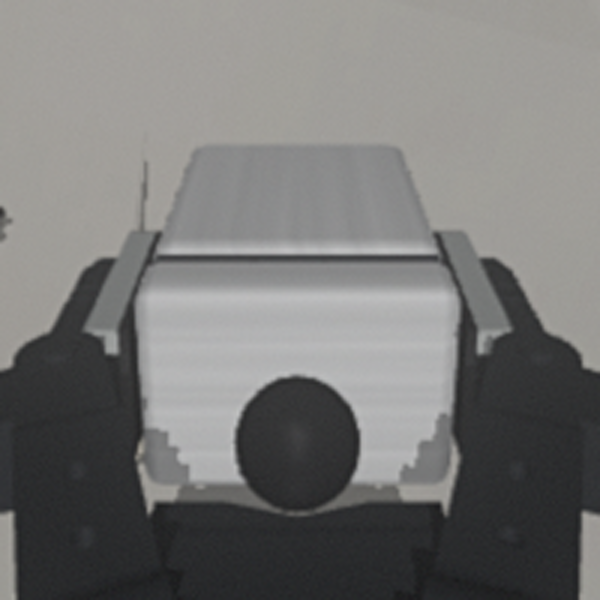

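drive_tool(linear=[[0.015,0.009,0],[0.045,0.027,0],[0.077,0.047,0],[0.109,0.067,0],[0.141,0.086,0],[0.173,0.106,0],[0.205,0.125,0],[0.235,0.144,0],[0.252,0.154,0],[0.257,0.157,0]], twist=[0.03,0.07,0.11,0.15,0.19,0.23,0.27,0.31,0.35,0.358], claw=[0.5,0.5,0.5,0.5,0.5,0.5,0.5,0.5,0.5,0.5])

```text
t: 15.5
ee_pos: [0.5395, 0.0462, 0.1821]
tool_rot: [-3.14, -0.002, 1.459]
contact_force: [-0.4, 0.2, -1.8]
width: 0.0496
finger_force: 42.0
```

```bash
python3 - <<'E'
from h import *
s=robot.read_state(); d=robot.get_image("wrist"); np.savez("w8.npz",**d,ee_pos=s["ee_pos"],tool_rot=s["tool_rot"]); c=cam(d,s)
print(s["t"],s["ee_pos"],s["tool_rot"],s["width"])
go([.540,.0412,.110],1.456)
for q,z in zip(lids(d["img"],c,(205,60,290,230),150),[.081,.079,.077,.083]): print(q[0].round(1),cast(c,q[0],z)[0].round(4),cast(c,q[1],z)[:,1].round(4))
# near face of mate lid
print(proj(c,[[.5426,.0787-.018,.077]]))
E
```

```text
15.5 [0.53951353 0.04616135 0.18214799] [-3.13985454e+00 -1.99247419e-03  1.45917833e+00] 0.04964704431266212
shift [-0.0038  0.0011  0.0721] twist 0.004
[252.5  76. ] [0.5533 0.1456 0.081 ] [0.1605 0.1554 0.1302 0.1355]
[252. 115.] [0.5494 0.1137 0.079 ] [0.1323 0.1272 0.0945 0.0998]
[214.5 139.5] [0.5125 0.0959 0.077 ] [0.0181 0.1631 0.1613 0.0159]
[253.  154.5] [0.5465 0.079  0.083 ] [0.0973 0.0922 0.06   0.0652]
[[250.9608859 172.7277794]]
```

drive_tool(linear=[[0,0,0.01],[0,0,0.02],[0,0,0.03],[0,0,0.04],[0,0,0.04],[0,0,0.04],[0,0,0.04],[0,0,0.04],[0,0,0.04],[0,0,0.04]], twist=[0,0,0,0,0,0,0,0,0,0], claw=[0.5,0.5,0.5,0.5,0.5,0.5,0.5,0.5,0.5,0.5])

```text
t: 16.38
ee_pos: [0.5402, 0.0414, 0.1437]
tool_rot: [3.141, 0.0, 1.456]
contact_force: [-0.1, -0.2, -1.4]
width: 0.0496
finger_force: 41.9
```

```bash
python3 - <<'E'
from h import *
go([.540,.0412,.0375],1.456)
E
```

```text
shift [-0.0002 -0.0002  0.1062] twist -0.0
```

drive_tool(linear=[[0,0,0.012],[0,0,0.027],[0,0,0.042],[0,0,0.057],[0,0,0.07],[0,0,0.08],[0,0,0.087],[0,0,0.092],[0,0,0.096],[0,0,0.098]], twist=[0,0,0,0,0,0,0,0,0,0], claw=[0.5,0.5,0.5,0.5,0.5,0.5,0.5,0.5,0.5,0.5])

```text
t: 17.22
ee_pos: [0.54, 0.0415, 0.0451]
tool_rot: [3.141, -0.0, 1.456]
contact_force: [0.3, 0.3, -2.2]
width: 0.05
finger_force: 42.0
```

drive_tool(linear=[[0,0,0.001],[0,0,0.002],[0,0,0.003],[0,0,0.004],[0,0,0.005],[0,0,0.006],[0,0,0.006],[0,0,0.006],[0,0,0.006],[0,0,0.006]], twist=[0,0,0,0,0,0,0,0,0,0], claw=[0.5,0.5,0.5,0.5,0.5,0.5,0.5,0.5,0.5,0.5])

```text
t: 18.05
ee_pos: [0.54, 0.0415, 0.0394]
tool_rot: [3.141, 0.0, 1.456]
contact_force: [-1.3, -0.5, 0.8]
width: 0.0497
finger_force: 42.0
```

drive_tool(linear=[[0,0,0],[0,0,0],[0,0,0],[0,0,0],[0,0,0],[0,0,-0.02],[0,0,-0.045],[0,0,-0.075],[0,0,-0.105],[-0.02,0,-0.13]], twist=[0,0,0,0,0,0,0,0,0,0], claw=[0.6,0.8,1,1,1,1,1,1,1,1])

```text
t: 18.88
ee_pos: [0.5379, 0.0256, 0.1717]
tool_rot: [3.14, -0.002, 1.461]
contact_force: [1.1, 0.9, -0.0]
width: 0.0854
finger_force: 0.0
```

drive_tool(linear=[[-0.02,0,-0.01],[-0.04,0,-0.03],[-0.05,0,-0.05],[-0.05,0,-0.07],[-0.05,0,-0.07],[-0.05,0,-0.07],[-0.05,0,-0.07],[-0.05,0,-0.07],[-0.05,0,-0.07],[-0.05,0,-0.07]], twist=[0,0,0,0,0,0,0,0,0,0], claw=[1,1,1,1,1,1,1,1,1,1])

```text
t: 19.72
ee_pos: [0.5316, -0.0279, 0.2386]
tool_rot: [-3.14, -0.0, 1.456]
contact_force: [-0.0, -0.3, 0.5]
width: 0.0855
finger_force: 0.0
```

```bash
python3 - <<'E'
from h import *
s=robot.read_state(); d=robot.get_image("wrist"); c=cam(d,s); print(s["t"],s["ee_pos"],s["contact_force"])
g=cv2.cvtColor(d["img"],cv2.COLOR_BGR2GRAY)[20:250,215:300]
for q in cv2.findContours((g<70).astype(np.uint8),cv2.RETR_EXTERNAL,cv2.CHAIN_APPROX_NONE)[0]:
    if cv2.contourArea(q)>10: u=np.array(cv2.minAreaRect(q)[0])+[215,20]; print(u.round(1),cv2.contourArea(q),cast(c,u,.088)[0].round(4))
cv2.imwrite("pics/w9.png",d["img"])
E
```

```text
19.7167 [ 0.53159407 -0.02787362  0.23861801] [-0.04875864 -0.2998254   0.45139436]
[248.2 154.9] 477.5 [ 0.5331 -0.0037  0.088 ]
[249.4 115.3] 174.5 [0.5393 0.0383 0.088 ]
[251.5  75.5] 204.0 [0.5459 0.0771 0.088 ]
[264.  37.] 39.5 [0.562  0.1106 0.088 ]
[238.  37.] 40.5 [0.5366 0.1135 0.088 ]
```

View pics/w9.png

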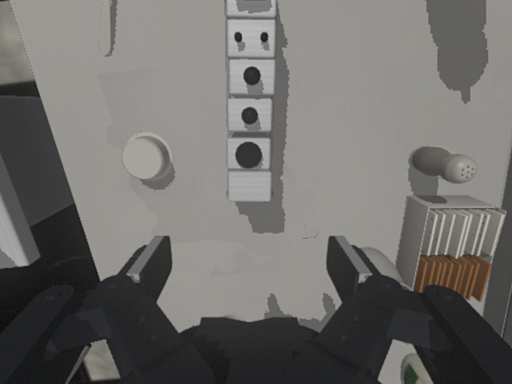

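The spare's knob is at (249,115), in line with the row between the mate at (251,75) and the disc tin at (248,155). Its centre is about 39 mm from the mate's, and the gripper is clear of everything.

```bash
python3 -c "
from rig import robot
print(robot.hand_in())"
```

```text
the job is handed in; nothing more can be done
None
```

The spare tin now stands in the rack between its mate and the disc tin, about 39 mm from the mate centre to centre and in line with the row; I handed the job in at about 20 s, and the rig returned no verdict.

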